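# Start the next incubation tray on the shaker

## Robot

A 6-joint arm with a two-finger parallel gripper is mounted at the origin on the work surface. World frame = base frame: x ahead of the robot, y to its left, z up, the work surface at z = 0. Lengths are in m, angles in rad, forces in N, time in s.
With the tool pointing down it reaches from about 0.325 to 0.875 m from the base axis. Payload 4.4 kg.
Tool frame: the origin (TCP) lies midway between the tips of the shut fingers; the grasp point (between the pads) lies 19 mm behind it; z points along the fingers, y is the direction in which the jaws open and shut (so a half turn about z gives the same grasp; the last joint's range is limited). The gripper opens to 85 mm and grips with 20 to 120 N. Pads are 22 mm wide; open, the fingers measure 114 mm over their backs; the gripper's body (76 mm by 85 mm) begins 54 mm behind the grasp point. The pads swing forward as they close: fully open they stand 13 mm farther back than shut.
Start: joints at [-1.391, 0.207, 1.542, -0, 1.393, -0.15], TCP at [0.187, -0.544, 0.231] pointing down, gripper open.
Joint ranges: [-2.73, 2.73], [-0.86, 2.22], [0.23, 2.46], [-1.11, 4.25], [0.08, 2.63], [-2.82, 2.82]. Speed limits (rad/s): [2.79, 2.79, 3.14, 3.14, 3.14, 3.14].

## Interface

Orientations are given as [roll, pitch, yaw] about the fixed x, y, z axes, in that order (R = Rz(yaw) Ry(pitch) Rx(roll)).
In Python, from bench import robot, imaging gives the robot as it stands.
- The arm moves only by the tool carry_out, never from a script. Its argument "commands" is text: rows parted by semicolons, each of 5 numbers parted by spaces: the opening, from 0 (shut) to 1 (fully open), then the shift along the world's x, y, z in mm, then the turn about the world's z in rad. A call has 1 to 5 rows; each row is the pose to reach, as a shift and turn from the pose commanded when the call began; what a row does not reach only later rows make up. A row lasts 1/8 s, in which the tool goes at most 62.5 mm and 10.7 degrees, less where a joint would pass 70% of its speed; a pose out of reach is approached as far as the arm can. A call with a gripper value outside its range is refused whole. The fingers move at their own pace and stop on an object; "squeeze" is the grip in N (left out, the last holds). Time passes only in rows, so rows that repeat a pose let the fingers close. It gives the time, the measured TCP pose, the force and the opening at its end, in the units of the state.
- robot.get_obs(): the state, without advancing time (a new reading comes with each control period).
- imaging.snapshot(name): name is "scene" or "top"; returns a dict with "color" (420x560x3 uint8, blue, green, red), "fovy" (degrees; the focal length in pixels is half the picture's height over the tangent of half this angle, whatever the lens; pixels are square), "cx", "cy" (the principal point, pixels), "R" (3x3) and "t" (3): a world point X has camera coordinates R X + t. Camera axes: x right, y down, z forward; pixel columns grow to the right and rows downward; lengths in m; the calibration is good to about 2 mm. A picture is of the moment at which its call begins. There is no depth.
- robot.sign_off(): hands the job in, once; it reports no verdict.
The state is a dict: "t": time; "q": joint angles; "dq": joint speeds; "tau": joint torques, N m; "tcp_pos": TCP position; "eef_rot": TCP orientation; "contact_force": force on the tool from outside, world axes, zero at the start; "torque": the same for the moment, N m; "width": opening from 0.0 (shut) to 1.0 (fully open).
Only numpy, scipy, OpenCV 4.12 (cv2) and the standard library are available. Lean on these libraries where they do the work, as an engineer would, in place of code of your own. Each camera call takes 0.05 s, during which the arm holds its last target.

## Task

Slide the top tray of the stack forward out of its carrier, without lifting it off or tipping it while it is still between the side cheeks and without disturbing the two trays below, and set it down flat inside the four corner brackets on the shaker, keeping it level all the way. You will have to let it rest and take it again by its middle, since the brackets leave finger room only there. Then start the shaker by turning its speed dial three clicks clockwise from off, and leave everything else on the bench where it is.

Things in the scene. Friction and masses are not known exactly. Their poses are not given: they have to be found in the camera images.
- tray_top: Top tray of the stack, the one to run: rigid white plastic incubation tray, 150 x 62 x 22 mm, closed by a fixed clear lid over four blue lanes, red sticker at one end; 0.10 to 0.20 kg, smooth flat upright sides over the full height, flat underside. Origin: centre of its underside; x along its length, y across its 62 mm width, z up. Lies loose on the middle tray.
- tray_mid: Middle tray, same shape and origin, yellow sticker. Its sides are flush with the top tray's, so fingers reaching lower than the top tray's underside take hold of this one too.
- tray_low: Bottom tray, same shape and origin, green sticker, on the carrier's floor.
- carrier: Steel tray carrier standing firmly on the counter. Origin: centre of its underside; -x is its open front, the way trays slide out; z up. The stacked trays are centred on it to about 1.5 mm, length along x, undersides 8, 30 and 52 mm up. Sheet cheeks 80 mm high (inner faces y = +-33.5, outer +-36 mm) flank them from x = -20 back to x = +77 mm, where a 56 mm high back wall closes it.
- cheek_front (a point): Midway between the front edges of the carrier's two cheeks, 80 mm above the counter (top of the cheeks), 20 mm ahead of the carrier's origin; axes as the carrier's. The front 55 mm of each stacked tray stands free of the cheeks, ahead of this point.
- handle (a point): Middle of the carrier's carrying handle, a crossbar over the stack 30 mm behind the carrier's origin, 143 mm above the counter, 16 mm thick, on two 7 mm uprights outside the cheeks at y = +-38 mm. A tray is out from under it once drawn forward more than 55 mm, and out of the cheeks after 97 mm.
- shaker: Bench orbital shaker, white and grey, 250 x 230 mm, deck 78 mm high, standing firmly on the counter, switched off (its platform stays still). Origin: centre of its underside; its front with the control panel is -x, y to the left, z up. The platform, 100 x 190 mm, is over its rear half.
- nest (a point): Centre of the tray's place on the shaker platform's top face, 104 mm above the counter, 60 mm behind the shaker's origin; axes as the shaker's. The tray lies with its length along this y, either way round, underside level with this point. Corner brackets 18 mm high leave it 156 x 68 mm (3 mm play a side); along each long side the middle 56 mm is open for fingers.
- dial (a joint): Angle of the speed dial, rad: 0 is off (red mark), positive clockwise from above; upright axis. It clicks into seven positions 0.42 apart (off, then white marks 1 to 6): three clicks is 1.26, where the bar's white line points straight at the platform (shaker's +x). About 0.09 N m takes it past a click; let go within 0.15 of a position it settles there.
- dial_bar (a point): On the dial's axis, centre of the top face of its black grip bar, 115 mm above the counter; on the shaker's front deck, 75 mm ahead of its origin and 50 mm to the left. The bar is 46 mm long (along this x, the way its white line points), 13 mm thick (along y), 25 mm high; the grey skirt under it is 44 mm across, its top 90 mm above the counter. Turns with the dial.
- well_plate: Bystander: white 96-well plate, 128 x 86 x 16 mm, loose. Origin: centre of its underside.
- tip_box: Bystander: blue tip box with clear lid, 124 x 84 x 64 mm, loose. Origin: centre of its underside.
- bottle: Bystander: amber bottle with blue cap, 56 mm across, 100 mm high, loose. Origin: centre of its underside.
- timer: Bystander: white bench timer, 64 x 64 x 22 mm, loose, between carrier and shaker. Origin: centre of its underside.
- tube_rack: Bystander: orange tube rack with capped tubes, 100 x 200 x 58 mm, loose. Origin: centre of its underside.
- pipette: Bystander: hand pipette lying on the counter, 275 mm long along its x (from -134 to +140 mm), up to 30 mm wide and 26 mm high, loose.

How it is judged:
On the way, in this order (a step that is already met when the one before it is completed fails the run):
1. the top tray lies let go, level and seated inside the shaker's brackets (horizontal distance between tray_top and nest below 0.007 m and angle between the x axis of tray_top and the y axis of nest, either way round below 0.08 rad and z of tray_top in the frame of nest between -0.004 and 0.004 m and angle between tray_top's own z axis and vertical below 0.05 rad and contact force between the fingers and tray_top below 0.05 N), for 0.2 s.
2. then the speed dial stands at three clicks from off (value of joint dial between 1.11 and 1.41 rad), for 0.2 s.
At the end, for the whole second after the job is handed in: The top tray rests let go in the nest: centre within 7 mm of the nest's, length along its y within 0.08 rad, underside within 4 mm of the platform, tilt under 0.05 rad. The dial stands at three clicks (1.26 +- 0.15 rad). The lower trays are within 12 mm of where they were (all of step 1 and all of step 2 and linear speed of tray_top below 0.01 m/s and distance of each of tray_mid, tray_low from where it was at the start of the episode below 0.012 m); the robot touches nothing.
It fails at once if the top tray is lifted more than 8 mm off the tray below while drawn out less than 90 mm (still between the cheeks) (x of tray_top in the frame of carrier between -0.09 and 0.095 m and y of tray_top in the frame of carrier between -0.02 and 0.02 m and z of tray_top in the frame of carrier between 0.06 and 0.11 m).
It fails at once if the top tray is tipped more than 0.35 rad (20 degrees) (angle between tray_top's own z axis and vertical above 0.35 rad).
It fails at once if one of the two lower trays is moved more than 12 mm (distance of any of tray_mid, tray_low from where it was at the start of the episode above 0.012 m).
It fails at once if the well plate, tip box, bottle, timer, tube rack or pipette is moved more than 30 mm (distance of any of well_plate, tip_box, bottle, timer, tube_rack, pipette from where it was at the start of the episode above 0.03 m).
It also fails if it takes over 62 s, if anything falls off the work surface, if the arm or the gripper's body presses on something with over 40 N, if the wrist force passes 120 N, or if a joint passes its speed limit or range.

## Working session

There is one attempt and no reset: what is moved stays moved. The work goes in short steps, Python scripts to look and compute and a tool call to move; the robot and the scene stay as the last step left them, time stands still between calls to the robot, and variables do not carry over. Pictures are saved under pics/ and viewed, and the job is handed in when it is done.

Besides the shell and the picture viewer there is one more tool, called after "Emit:" as a command line: name --argument value ..., lists and objects as JSON in quotes. carry_out: Moves the arm, as the interface text tells. Its arguments: {"type":"object","properties":{"commands":{"type":"string"},"squeeze":{"type":"number"}},"required":["commands"]}

```bash
ls; mkdir -p pics
python3 - <<'E'
from bench import robot, imaging
import cv2
print(robot.get_obs())
for n in("scene","top"):
    s=imaging.snapshot(n); cv2.imwrite(f"pics/{n}0.png",s["color"]); print(n,s["fovy"],s["cx"],s["cy"],s["R"],s["t"],[k for k in s])
E
```

```text
pics
{'t': 0.0, 'q': array([-1.39048348e+00,  2.07397855e-01,  1.54295582e+00, -2.04833089e-05,
        1.39347916e+00, -1.50495022e-01]), 'dq': array([-3.22941533e-05, -1.14462772e-03, -6.40902924e-04, -1.96796260e-04,
       -5.17933479e-05, -1.76687025e-05]), 'tau': array([-3.91705058e-06, -3.83034611e+01, -2.91593403e+01, -2.42947390e-04,
        1.05041382e-02, -7.10256003e-06]), 'tcp_pos': array([ 0.18661415, -0.54308299,  0.23013743]), 'eef_rot': array([-3.13937476e+00, -3.15939553e-04,  3.30811154e-01]), 'contact_force': array([-0.66352695,  0.5219794 , -0.37603007]), 'torque': array([ 0.04380411, -0.0043577 ,  0.00552228]), 'width': 0.9975491501259913}
scene 55.908714885456504 282.9354854495366 216.18084202982163 [[-0.42164731  0.90672492  0.00796666]
 [ 0.57179784  0.27269703 -0.77374644]
 [-0.70374766 -0.32169278 -0.63344533]] [ 0.26545909 -0.21495313  1.63229017] ['color', 'fovy', 'cx', 'cy', 'R', 't']
top 51.27898796004458 279.0327980890698 214.07985930053312 [[ 0.01176122 -0.99992431 -0.00361205]
 [-0.99748201 -0.01147969 -0.06998475]
 [ 0.06993799  0.00442606 -0.99754152]] [-0.01213846  0.57379966  1.4612124 ] ['color', 'fovy', 'cx', 'cy', 'R', 't']
```

View pics/scene0.png

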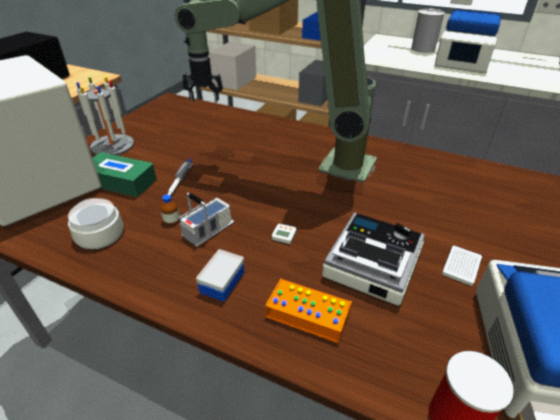

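View pics/top0.png

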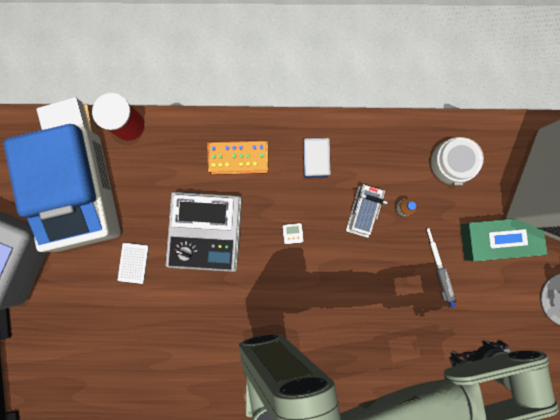

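The top view shows the carrier near pixel (366,210), the shaker near (204,232) and the timer at (292,234). I'll enlarge both stations.

Run:
```python
import cv2,numpy as np
a=cv2.imread("pics/top0.png");b=cv2.imread("pics/scene0.png")
def c(i,x,y,w,h,k,n): cv2.imwrite(n,cv2.resize(i[y:y+h,x:x+w],None,fx=k,fy=k,interpolation=cv2.INTER_CUBIC))
c(a,336,172,90,75,8,"pics/t_car.png")
c(a,160,185,90,90,6.5,"pics/t_sh.png")
c(b,155,180,90,70,8,"pics/s_car.png")
c(b,315,205,120,100,6,"pics/s_sh.png")
```

```text
(no output)
```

View pics/t_car.png

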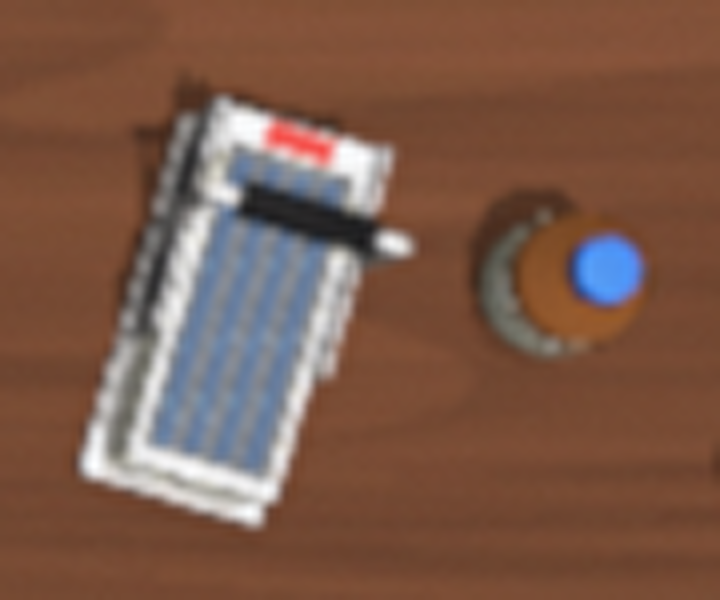

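View pics/t_sh.png

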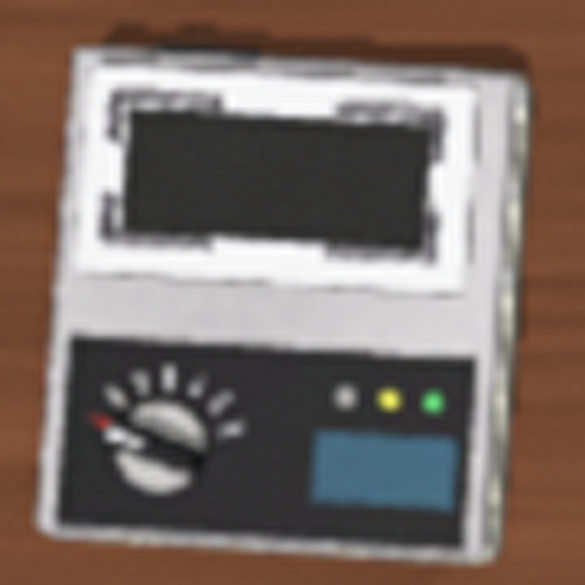

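View pics/s_car.png

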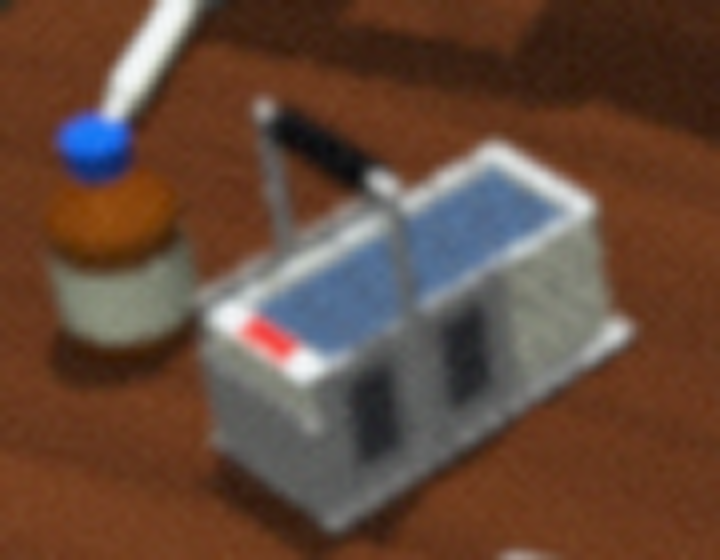

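View pics/s_sh.png

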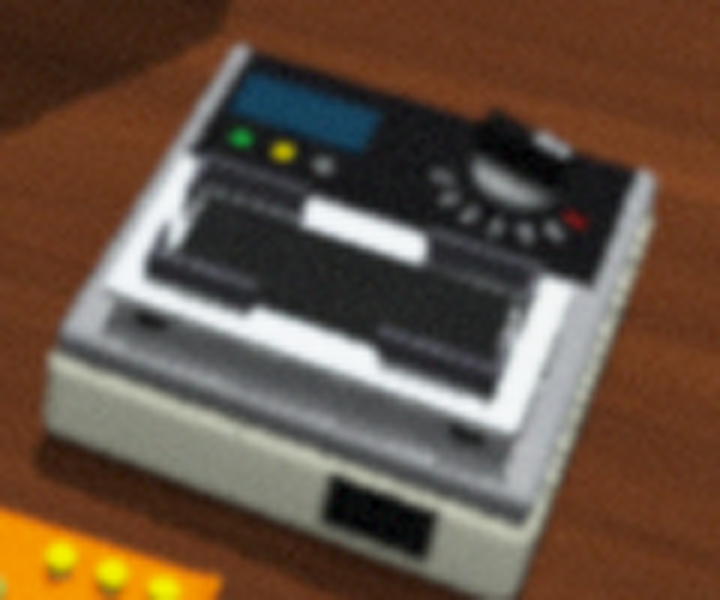

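```bash
cat > h.py <<'E'
import numpy as np,cv2
from scipy.optimize import least_squares
from bench import robot, imaging
def cam(n):
    s=imaging.snapshot(n); return s
def K(s):
    f=210/np.tan(np.radians(s["fovy"])/2); return np.array([[f,0,s["cx"]],[0,f,s["cy"]],[0,0,1]])
def proj(s,X):
    X=np.atleast_2d(X); c=X@np.array(s["R"]).T+s["t"]; p=c@K(s).T; return p[:,:2]/p[:,2:]
def T(p,L):
    L=np.atleast_2d(np.array(L,float)); c,n=np.cos(p[2]),np.sin(p[2])
    return np.c_[p[0]+c*L[:,0]-n*L[:,1],p[1]+n*L[:,0]+c*L[:,1],L[:,2]]
def fit(obs,p0):
    # obs: list of (cam, local pts (m), pix)
    f=lambda p:np.concatenate([(proj(s,T(p,L))-np.array(P)).ravel() for s,L,P in obs])
    r=least_squares(f,p0,loss="soft_l1"); return r.x,f(r.x)
def box(x0,x1,y0,y1,z0,z1):
    a=[(x,y,z) for z in(z0,z1) for x,y in((x0,y0),(x1,y0),(x1,y1),(x0,y1))]
    e=[(0,1),(1,2),(2,3),(3,0),(4,5),(5,6),(6,7),(7,4),(0,4),(1,5),(2,6),(3,7)]
    return [(np.array(a[i])/1e3,np.array(a[j])/1e3) for i,j in e]
CAR=box(-75,75,-31,31,52,74)+box(-20,77,-36,36,0,80)+box(22,38,-38,38,135,151)
SH=box(-125,125,-115,115,0,78)+box(10,110,-95,95,104,104)+box(26,94,-78,78,104,122)+box(-81.5,-68.5,27,73,115,115)
def draw(s,p,segs,crop,k,name,col=(0,255,0)):
    x,y,w,h=crop
    im=cv2.resize(s["color"][y:y+h,x:x+w],None,fx=k,fy=k,interpolation=cv2.INTER_CUBIC)
    for a,b in segs:
        q=(proj(s,T(p,[a,b]))-(x,y)+.5)*k-.5
        cv2.line(im,tuple(map(int,q[0].round())),tuple(map(int,q[1].round())),col,1)
    cv2.imwrite(name,im)
E
cat > f1.py <<'E'
from h import *
t=cam("top");s=cam("scene")
c=lambda P,k,o:(np.array(P,float)+.5)/k-.5+np.array(o)
m=lambda L:np.array(L)/1e3
car,r=fit([(t,m([(-75,31,74),(-75,-31,74),(75,31,74),(30,38,143),(30,-38,143)]),c([(128,463),(272,500),(217,97),(225,190),(395,243)],8,(336,172))),
 (s,m([(-75,-31,74),(-75,31,74),(75,31,74),(75,-31,74),(30,38,143),(30,-38,143)]),c([(490,145),(595,205),(300,380),(205,315),(383,183),(265,105)],8,(155,180)))],[.5,-.25,-.3])
print("car",car,r.reshape(-1,2).round(1).tolist())
sh,r=fit([(t,m([(110,95,104),(110,-95,104),(10,-95,104),(10,95,104)]),c([(95,65),(478,90),(462,292),(75,275)],6.5,(160,185))),
 (s,m([(110,95,104),(110,-95,104),(10,-95,104)]),c([(513,435),(107,290),(190,155)],6,(315,205)))],[.5,.25,0])
print("sh",sh,r.reshape(-1,2).round(1).tolist())
draw(t,car,CAR,(336,172,90,75),8,"pics/o1.png");draw(s,car,CAR,(155,180,90,70),8,"pics/o2.png")
draw(t,sh,SH,(160,185,90,90),6.5,"pics/o3.png");draw(s,sh,SH,(315,205,120,100),6,"pics/o4.png")
for p,n in((car,"car"),(sh,"sh")): np.save(n,p)
print("nest",T(sh,[.06,0,.104]),"dial",T(sh,[-.075,.05,.115]))
E
python3 f1.py
```

```text
car [ 0.58934977 -0.29324486 -0.28426155] [[0.1, -1.0], [0.4, -0.1], [1.8, 0.9], [-1.1, -0.6], [1.1, -0.2], [0.7, -0.5], [0.3, -0.5], [0.8, 0.1], [0.0, -0.5], [0.7, 0.9], [-0.6, 0.7]]
sh [ 0.5125272   0.24361874 -0.05561441] [[-0.4, -0.3], [-0.3, -0.2], [-0.1, -0.1], [0.0, -1.5], [0.7, -1.0], [-0.1, -1.6], [-0.7, -0.3]]
nest [[0.57243443 0.24028359 0.104     ]] dial [[0.44042244 0.29771036 0.115     ]]
```

View pics/o1.png

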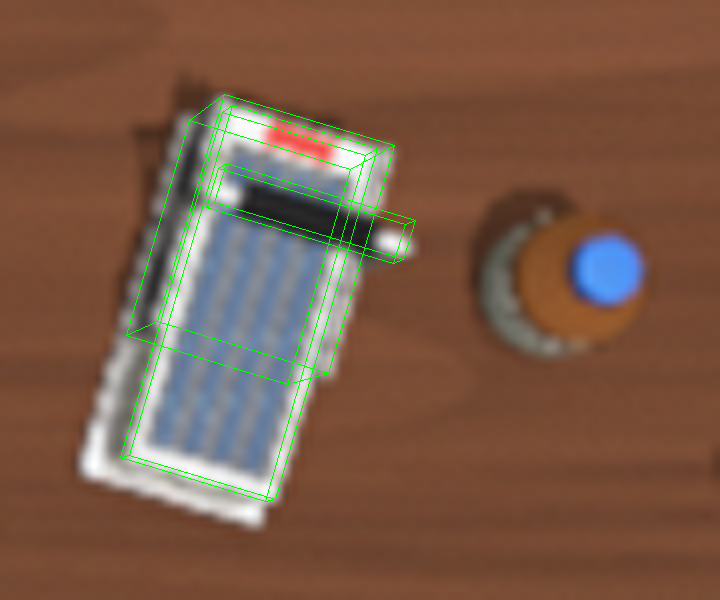

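View pics/o2.png

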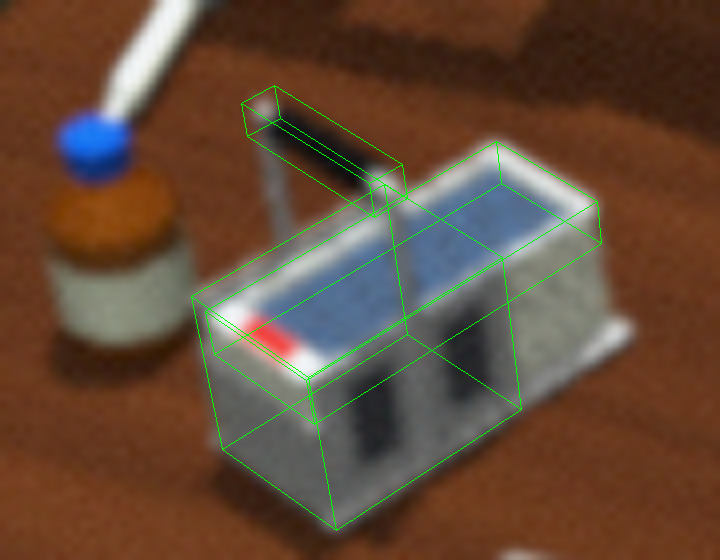

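View pics/o3.png

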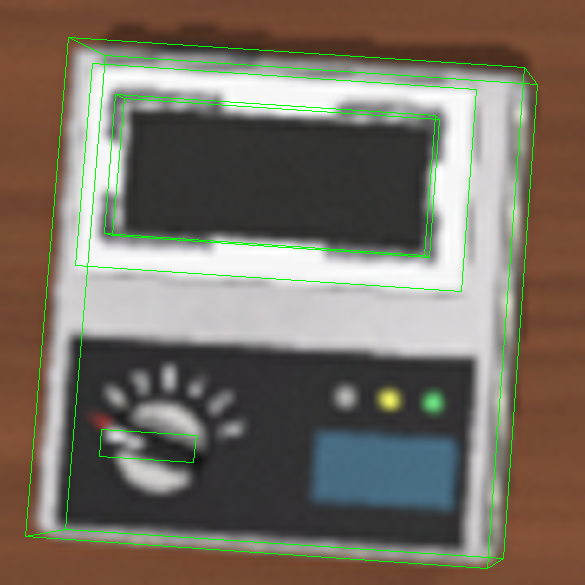

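View pics/o4.png

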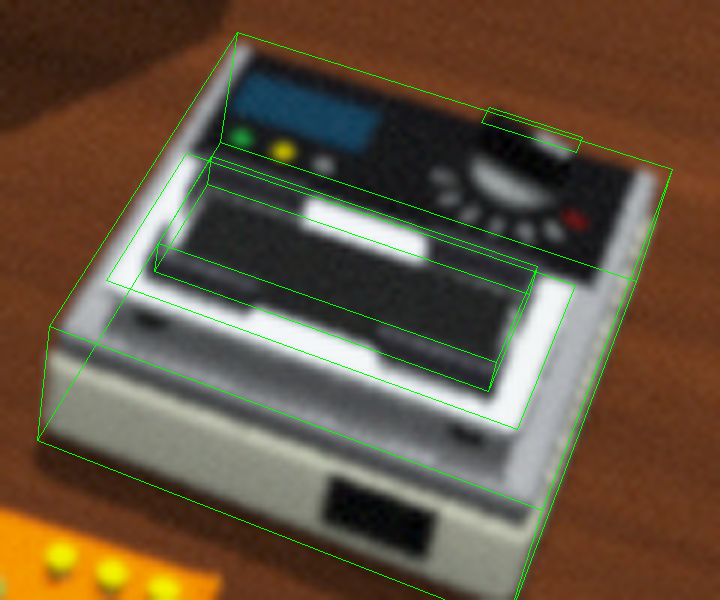

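Wireframes match to about 1–1.5 px. The carrier is at about (0.589, -0.293) with yaw -0.284, and its open front faces the robot. I'll start towards the point above the tray's free front end.

Emit:
carry_out --commands "1 60 45 0 -0.12; 1 120 90 0 -0.24; 1 180 135 0 -0.36; 1 235 176 0 -0.48; 1 290 217 0 -0.61" --squeeze 40

```text
t: 0.82
tcp_pos: [0.4383, -0.3551, 0.2312]
eef_rot: [3.141, -0.0, -0.284]
contact_force: [1.1, -1.0, -1.1]
width: 1.0
```

Emit:
carry_out --commands "1 40 30 -10 0; 1 64 47 -30 -0.004; 1 64 47 -60 -0.004; 1 64 47 -80 -0.004; 1 64 47 -80 -0.004"

```text
t: 1.45
tcp_pos: [0.4995, -0.3082, 0.1488]
eef_rot: [-3.139, 0.005, -0.283]
contact_force: [0.2, 0.2, -0.2]
width: 0.997
```

```bash
cat > look.py <<'E'
from h import *
import sys
n,crop,k,out=sys.argv[1],eval(sys.argv[2]),float(sys.argv[3]),sys.argv[4]
s=cam(n);x,y,w,h=crop
cv2.imwrite(out,cv2.resize(s["color"][y:y+h,x:x+w],None,fx=k,fy=k,interpolation=cv2.INTER_CUBIC))
o=robot.get_obs();print(o["t"],o["tcp_pos"],o["eef_rot"],o["width"],o["contact_force"])
print(proj(s,o["tcp_pos"])-(x,y))
E
python3 look.py top 336,172,90,75 8 pics/a1.png;python3 look.py scene 155,150,90,100 6 pics/a2.png
```

```text
1.5 [ 0.50042436 -0.30910435  0.15051384] [-3.14072417e+00  1.90755165e-03 -2.83137770e-01] 1.0033911110775517 [ 0.49680042 -0.07126815 -0.50369878]
[[41.38816869 64.0914214 ]]
1.55 [ 0.50106967 -0.30980209  0.1516842 ] [ 3.14142940e+00 -3.43894179e-04 -2.83326570e-01] 1.0010912232134572 [-0.16600163 -0.22909072 -0.02092957]
[[58.39427073 26.00341168]]
```

View pics/a1.png

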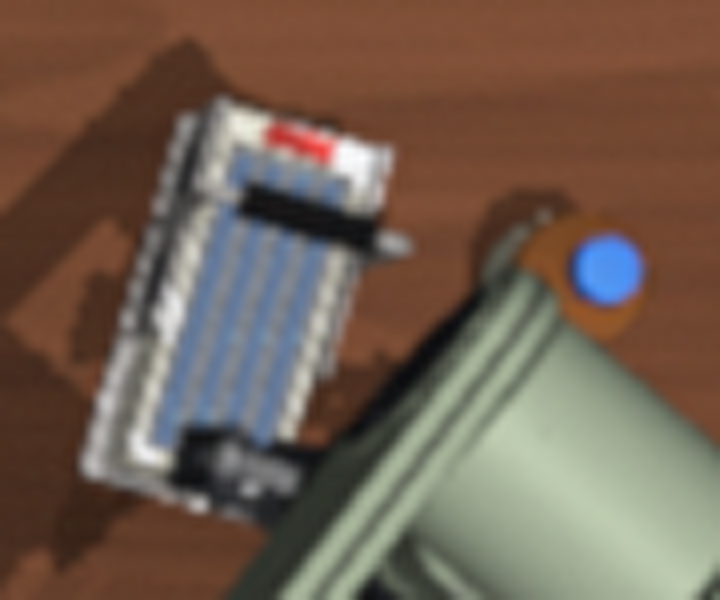

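View pics/a2.png

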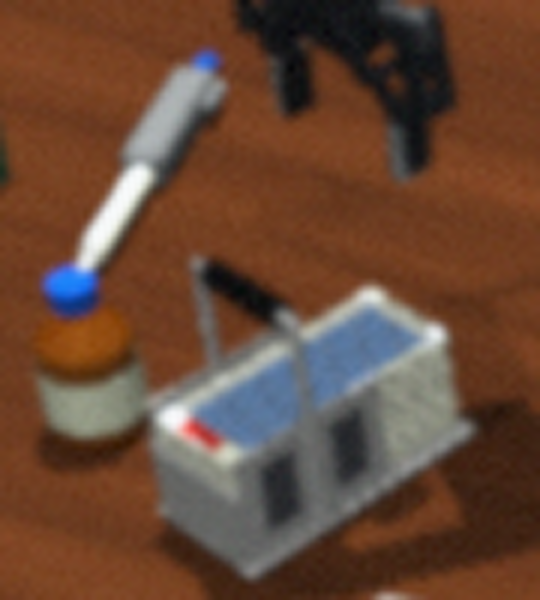

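```bash
cat > f2.py <<'E'
from h import *
t=cam("top");s=cam("scene")
c=lambda P,k,o:(np.array(P,float)+.5)/k-.5+np.array(o)
m=lambda L:np.array(L)/1e3
A=[(0,t,m([(-75,31,74),(-75,-31,74),(75,31,74),(30,38,143),(30,-38,143)]),c([(128,463),(272,500),(225,103),(225,190),(395,243)],8,(336,172))),
 (0,s,m([(-75,-31,74),(-75,31,74),(75,31,74),(75,-31,74),(30,38,143),(30,-38,143)]),c([(490,145),(595,205),(300,380),(205,315),(383,183),(265,105)],8,(155,180))),
(1,t,m([(110,95,104),(110,-95,104),(10,-95,104),(10,95,104)]),c([(95,66),(478,90),(462,294),(75,276)],6.5,(160,185))),
 (1,s,m([(110,95,104),(110,-95,104),(10,-95,104)]),c([(513,435),(107,290),(190,155)],6,(315,205)))]
def f(p):
    return np.concatenate([(proj(cm,T(p[3*i:3*i+3],L))+(p[6:8] if cm is s else 0)-P).ravel() for i,cm,L,P in A])
r=least_squares(f,[.59,-.29,-.28,.51,.24,-.05,0,0],loss="soft_l1").x
print(r.round(4)); print(f(r).reshape(-1,2).round(1).tolist())
print("nest",T(r[3:6],[.06,0,.104]),"dial",T(r[3:6],[-.075,.05,.115]),"grip",T(r[:3],[-.05,0,.0]))
np.save("car",r[:3]);np.save("sh",r[3:6])
E
python3 f2.py
```

```text
[ 0.588  -0.2931 -0.2858  0.5114  0.2439 -0.0547 -0.4781  0.5426]
[[0.0, -0.6], [0.3, 0.4], [0.8, 0.6], [-1.1, -0.2], [1.1, 0.3], [0.5, -0.2], [0.1, -0.1], [0.6, 0.3], [-0.2, -0.2], [0.5, 1.2], [-0.7, 1.0], [-0.5, -0.1], [-0.4, 0.2], [-0.2, -0.1], [-0.1, -1.3], [0.4, -0.7], [-0.4, -1.3], [-1.0, 0.1]]
nest [[0.5713571  0.24060617 0.104     ]] dial [[0.43929331 0.29791373 0.115     ]] grip [[ 0.53999874 -0.27900537  0.        ]]
```

Emit:
carry_out --commands "1 39 31 0 0; 1 39 31 -30 -0.003; 1 39 31 -60 -0.003; 1 39 31 -80 -0.003; 1 39 31 -80 -0.003"

```text
t: 2.28
tcp_pos: [0.5389, -0.2781, 0.07]
eef_rot: [-3.141, 0.003, -0.287]
contact_force: [0.9, -0.5, -0.3]
width: 0.999
```

```bash
python3 look.py top 336,172,90,75 8 pics/b1.png;python3 look.py scene 175,170,80,75 8 pics/b2.png
```

```text
2.325 [ 0.53986916 -0.27880743  0.07142306] [-3.14149313e+00  1.87778157e-04 -2.86614550e-01] 0.9991627997497711 [1.11326849 0.47599672 0.37588238]
[[26.68687397 52.35245329]]
2.375 [ 0.54058032 -0.27930052  0.07238377] [ 3.14101372e+00 -1.80141837e-03 -2.86615263e-01] 0.999700926431491 [-0.04880658 -0.25808033  0.85451222]
[[42.2364402  34.57027818]]
```

View pics/b2.png

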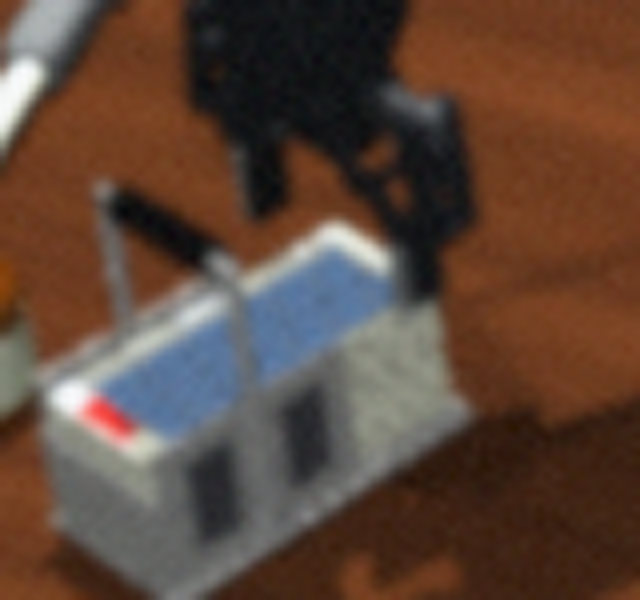

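View pics/b1.png

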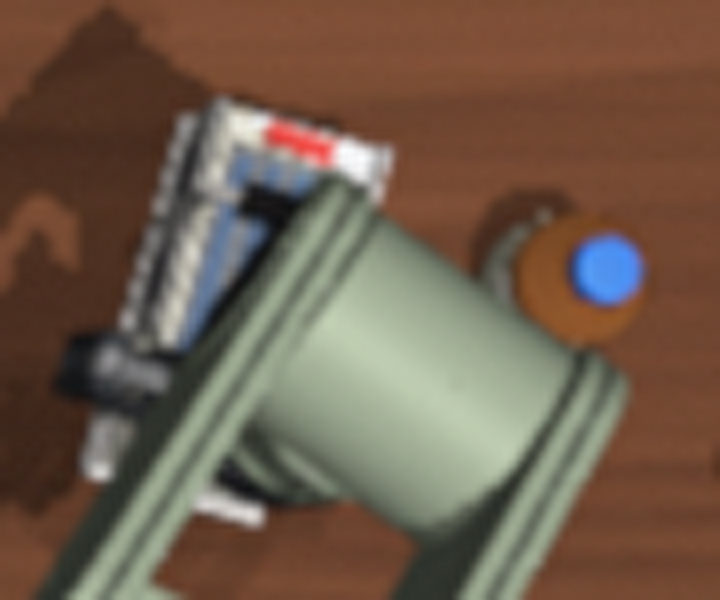

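Fingers straddle the tray centrally: tip midpoint is near (341,257), predicted (338,260). Next I'll lower to TCP z≈0.050 and close.

Emit:
carry_out --commands "1 0 0 -11 0; 1 0 0 -22 0; 1 0 0 -22 0; 0.82 0 0 -22 0; 0.78 0 0 -22 0" --squeeze 30

```text
t: 3.0
tcp_pos: [0.5402, -0.2787, 0.0496]
eef_rot: [3.141, -0.001, -0.286]
contact_force: [-0.4, 0.6, 0.6]
width: 0.774
```

```bash
python3 look.py scene 175,170,80,75 8 pics/c2.png
```

```text
3.05 [ 0.54022219 -0.27877659  0.04968641] [ 3.14133557e+00 -7.89956947e-04 -2.86261280e-01] 0.7820000670053775 [ 0.748688    0.24016346 -0.00676299]
[[43.09597656 39.98340231]]
```

View pics/c2.png

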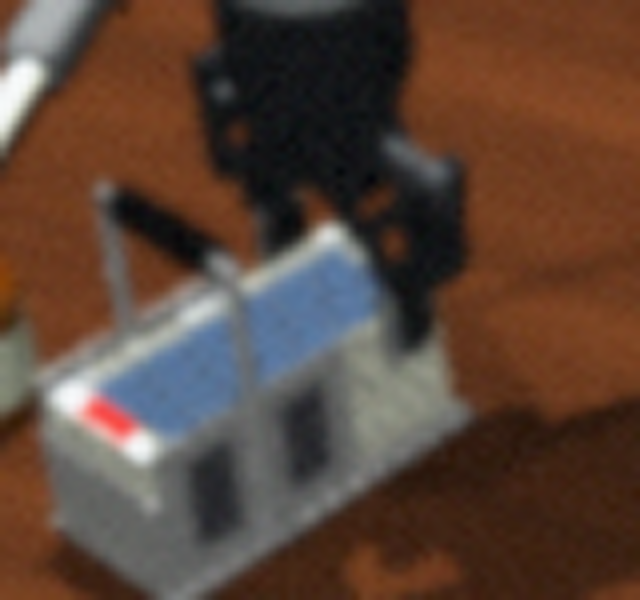

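Run:
```python
from h import *
s=cam("scene");car=np.load("car.npy")
for x in(-61,-50,-39):
  for z in(47,52,57,62,74): print(x,z,((proj(s,T(car,np.array([[x,33,z]])/1e3))+(-.48,.54)-(175,170)+.5)*8).round())
```

```text
-61 47 [[419. 354.]]
-61 52 [[418. 344.]]
-61 57 [[417. 335.]]
-61 62 [[416. 325.]]
-61 74 [[414. 302.]]
-50 47 [[399. 366.]]
-50 52 [[398. 357.]]
-50 57 [[397. 347.]]
-50 62 [[396. 338.]]
-50 74 [[394. 314.]]
-39 47 [[379. 379.]]
-39 52 [[378. 369.]]
-39 57 [[377. 360.]]
-39 62 [[376. 350.]]
-39 74 [[373. 327.]]
```

Fingertip bottom is around row 352, which is z≈54 mm, just above the tray's underside at 52 mm. I'll raise 1 mm for margin and close.

Emit:
carry_out --commands "0.75 0 0 1 0; 0.72 0 0 1 0; 0.6 0 0 1 0; 0.5 0 0 1 0; 0.5 0 0 1 0" --squeeze 30

```text
t: 3.72
tcp_pos: [0.5402, -0.2789, 0.0509]
eef_rot: [3.141, -0.001, -0.286]
contact_force: [-1.9, -0.2, 4.8]
width: 0.719
```

```bash
python3 look.py scene 175,170,80,75 8 pics/d2.png
```

```text
3.775 [ 0.54017224 -0.27888232  0.05093444] [ 3.14109494e+00 -7.23923306e-04 -2.86176326e-01] 0.7156006596722054 [-1.47245538  0.35177518  4.71723209]
[[43.04065783 39.67085962]]
```

View pics/d2.png

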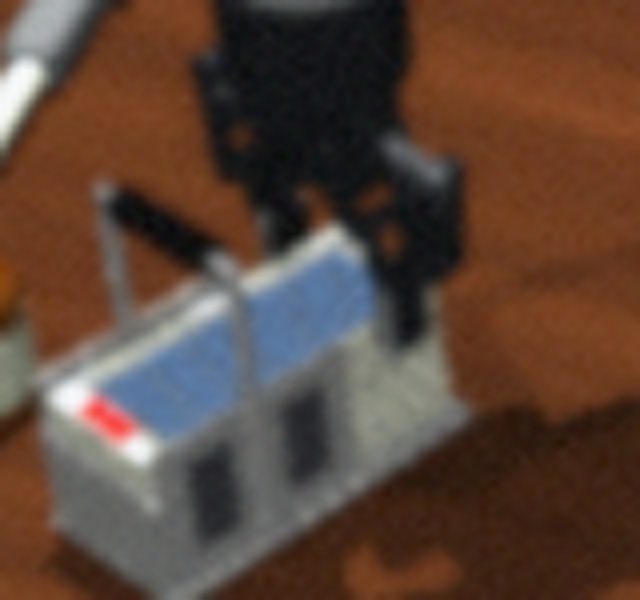

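Grip closed at width 0.716 with about 4.8 N pushing down. I'll unload that with a 1.5 mm rise and draw forward gently.

Emit:
carry_out --commands "0.5 0 0 1.5 0; 0.5 -3 0.9 1.5 0; 0.5 -8 2.4 1.5 0; 0.5 -16 4.7 1.5 0; 0.5 -25 7.3 1.5 0"

```text
t: 4.4
tcp_pos: [0.5139, -0.2707, 0.0514]
eef_rot: [-3.141, 0.001, -0.286]
contact_force: [-0.1, 0.0, -1.6]
width: 0.718
```

```bash
python3 look.py scene 175,170,80,75 8 pics/e2.png
```

```text
4.45 [ 0.51262134 -0.27021304  0.05119719] [-3.14090070e+00  2.91369039e-03 -2.86272503e-01] 0.7192861450416095 [-2.03686147  0.33924028 -0.72352291]
[[49.65796663 35.69519696]]
```

View pics/e2.png

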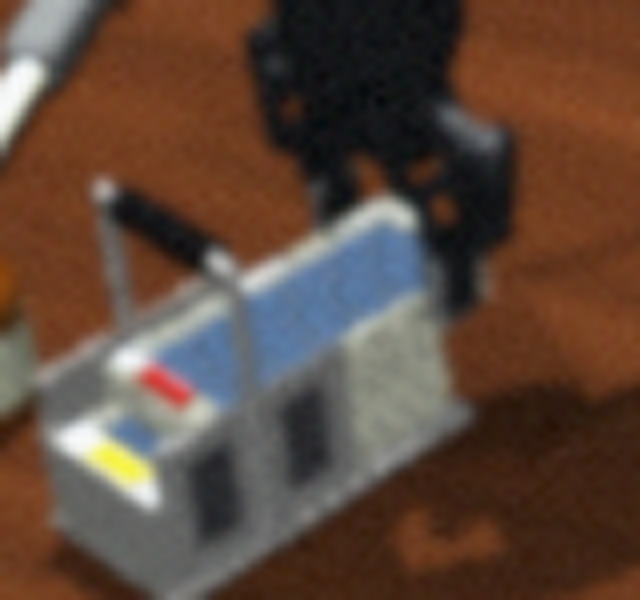

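Top tray (red sticker) has slid about 29 mm while the middle tray (yellow sticker) stayed at the back. Continuing the draw.

Emit:
carry_out --commands "0.5 -12 3.5 0 0; 0.5 -27 7.9 0 0; 0.5 -45 13.2 0 0; 0.5 -65 19.1 0 0; 0.5 -85 25 0 0"

```text
t: 5.08
tcp_pos: [0.4286, -0.2457, 0.0517]
eef_rot: [-3.141, 0.0, -0.286]
contact_force: [0.1, -0.3, -1.3]
width: 0.714
```

```bash
python3 look.py scene 175,150,90,95 6 pics/f2.png
```

```text
5.125 [ 0.42581192 -0.24416522  0.05098295] [-3.14033777  0.0048827  -0.28621575] 0.7175030567021571 [-2.97422885  2.25935692  0.10376757]
[[69.17346152 43.93808732]]
```

View pics/f2.png

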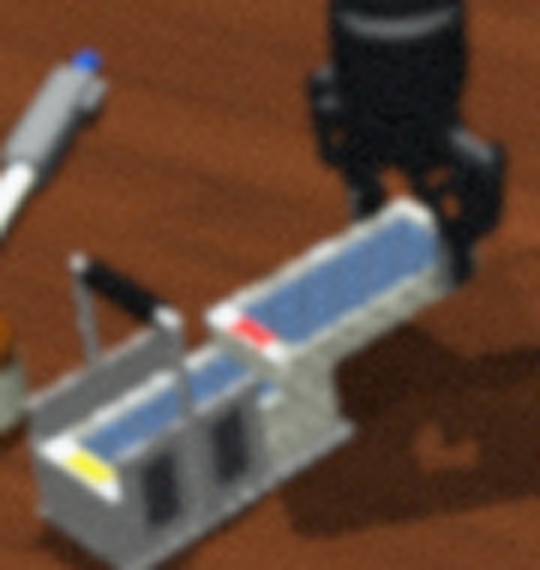

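Emit:
carry_out --commands "0.5 -15 4.4 3 0; 0.5 -35 10 4 0; 0.5 -55 16 4 0; 0.5 -67 20 2 0; 0.5 -67 20 -10 0"

```text
t: 5.75
tcp_pos: [0.3631, -0.2266, 0.042]
eef_rot: [3.141, -0.002, -0.287]
contact_force: [0.8, 0.1, -1.3]
width: 0.721
```

Emit:
carry_out --commands "0.5 0 0 -12 0; 0.5 0 0 -24 0; 0.5 0 0 -32 0; 0.5 0 0 -36 0; 0.5 0 0 -36 0"

```text
t: 6.38
tcp_pos: [0.3628, -0.2261, 0.0054]
eef_rot: [-3.141, 0.001, -0.286]
contact_force: [0.2, -0.9, -1.6]
width: 0.719
```

```bash
python3 look.py scene 175,140,100,105 5.5 pics/g2.png
```

```text
6.425 [ 0.36306602 -0.22636956  0.00578819] [ 3.14153846e+00 -9.64838499e-05 -2.86123352e-01] 0.7122716374336856 [-0.42220528  0.42201814 -1.1261679 ]
[[82.52900919 56.04908047]]
```

View pics/g2.png

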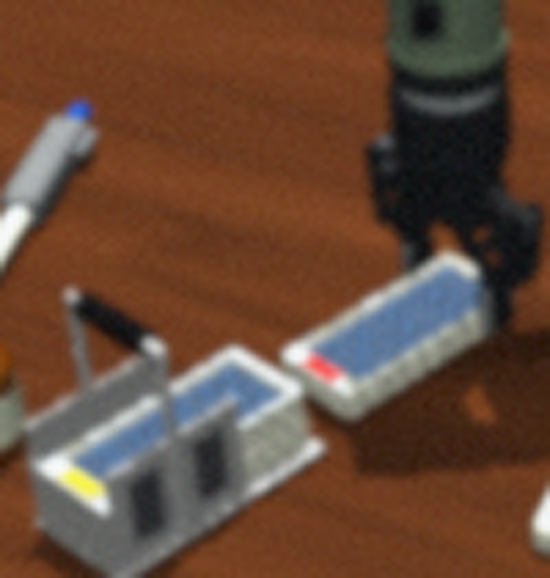

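Tray hangs level about 6 mm over the counter, clear of the carrier. I'll lower it in 1 mm steps until it touches.

Emit:
carry_out --commands "0.5 0 0 -2 0; 0.5 0 0 -3.5 0; 0.5 0 0 -4.5 0; 0.5 0 0 -5.5 0; 0.5 0 0 -5.5 0"

```text
t: 7.05
tcp_pos: [0.3629, -0.2262, 0.0002]
eef_rot: [-3.142, 0.0, -0.286]
contact_force: [-0.2, 0.2, -3.2]
width: 0.718
```

Emit:
carry_out --commands "0.5 0 0 -1 0; 0.5 0 0 -1 0"

```text
t: 7.3
tcp_pos: [0.3629, -0.2262, -0.0008]
eef_rot: [-3.142, 0.0, -0.286]
contact_force: [0.7, 0.0, -2.6]
width: 0.715
```

Emit:
carry_out --commands "0.5 0 0 -1 0; 0.5 0 0 -1 0"

```text
t: 7.55
tcp_pos: [0.363, -0.2263, -0.0011]
eef_rot: [3.142, 0.0, -0.286]
contact_force: [-2.2, 1.8, 5.2]
width: 0.717
```

```bash
python3 look.py scene 175,140,100,105 5.5 pics/g3.png
```

```text
7.6 [ 0.36298544 -0.22632578 -0.00112909] [ 3.14153857e+00  1.43718958e-04 -2.86080855e-01] 0.7230022621691709 [-2.04575046  2.37838602  4.60422131]
[[82.61157729 57.56146468]]
```

View pics/g3.png

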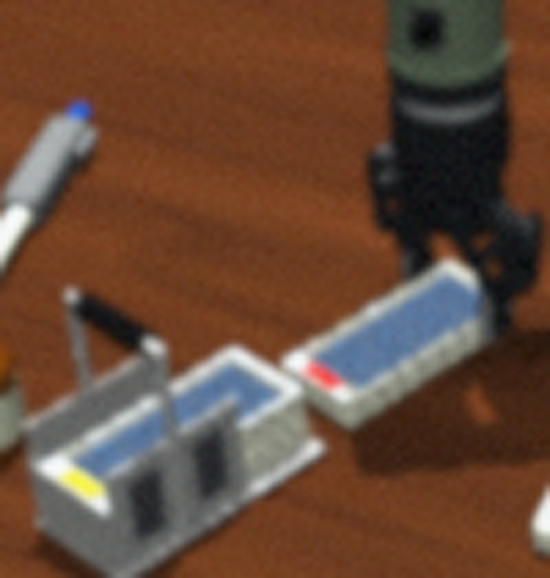

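Contact at TCP z=-0.001 (+5 N), so the tray is resting. I'll open and slide the open jaws along to its middle, +50 mm along the tray.

Emit:
carry_out --commands "0.8 0 0 0 0; 1 0 0 0 0; 1 0 0 3 0; 1 0 0 4 0; 1 0 0 4 0"

```text
t: 8.22
tcp_pos: [0.363, -0.2264, 0.0024]
eef_rot: [3.141, -0.0, -0.286]
contact_force: [-0.4, 1.1, -0.7]
width: 1.0
```

Emit:
carry_out --commands "1 12 -3.5 0 0; 1 28 -8.2 0 0; 1 42 -12.4 0 0; 1 48 -14.1 0 0; 1 48 -14.1 0 0"

```text
t: 8.85
tcp_pos: [0.4113, -0.2404, 0.0022]
eef_rot: [-3.142, 0.0, -0.286]
contact_force: [0.5, 0.2, -0.2]
width: 1.0
```

```bash
python3 look.py scene 195,150,80,75 8 pics/h2.png;  python3 look.py top 300,172,100,90 7 pics/h1.png
```

```text
8.9 [ 0.41070594 -0.24008513  0.00204309] [-3.14126454e+00  8.65968449e-04 -2.85929416e-01] 1.0009543581484108 [ 0.47378886 -1.21857907 -0.84568778]
[[52.97347039 53.0302499 ]]
8.95 [ 0.41039626 -0.23995011  0.00199301] [-3.14118972e+00  1.07167717e-03 -2.86127017e-01] 0.9980717897242217 [-0.88856097  0.69717853  0.970887  ]
[[47.48226862 91.23708118]]
```

View pics/h2.png

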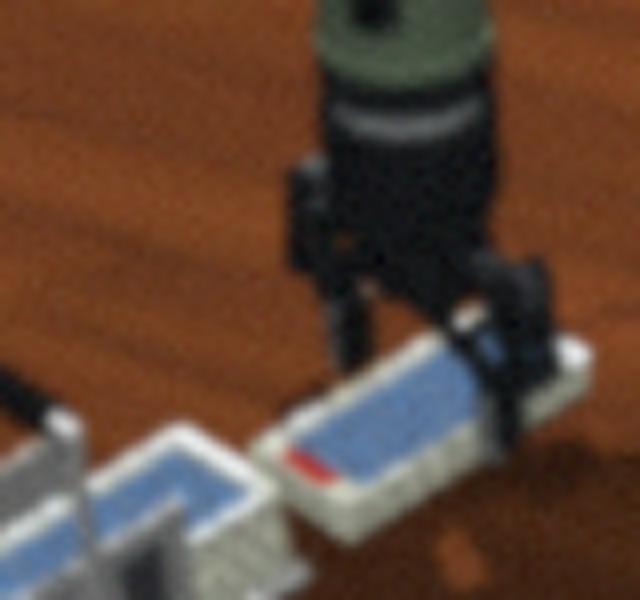

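View pics/h1.png

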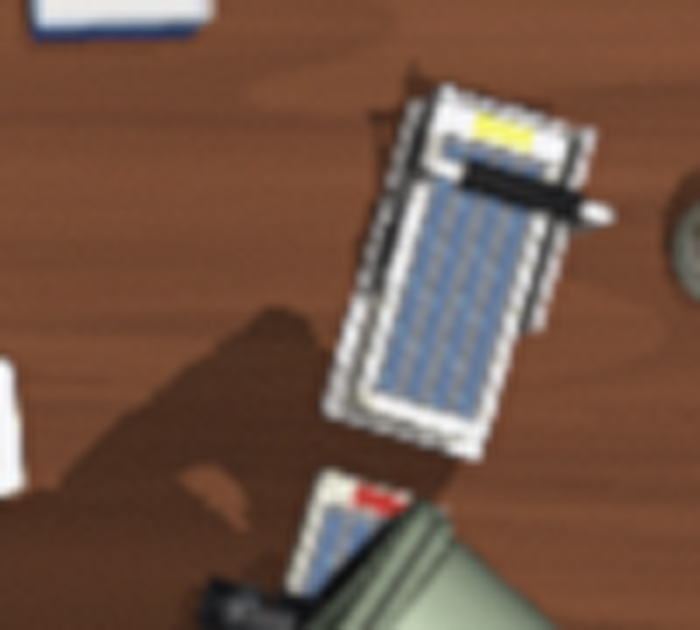

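Run:
```python
from h import *
s=cam("scene")
P=(np.array([(252,447),(342,508),(590,355),(470,312)])+.5)/8-.5+np.array((195,150))-(-.48,.54)
p,r=fit([(s,np.array([(75,-31,22),(75,31,22),(-75,31,22),(-75,-31,22)])/1e3,P)],[.41,-.24,-.286])
print(p,r.reshape(-1,2).round(1).tolist())
c,n=np.cos(-.286),np.sin(-.286); d=p[:2]-np.array([.4107,-.2401]); print("tray rel to tcp, local", (d@[c,n]).round(4),(d@[-n,c]).round(4))
draw(s,p,box(-75,75,-31,31,0,22),(195,150,80,75),8,"pics/h3.png")
```

```text
[ 0.41477083 -0.2393356  -0.28027127] [[-0.8, 0.5], [0.4, 0.3], [-0.7, -0.0], [2.0, -1.2]]
tray rel to tcp, local 0.0037 0.0019
```

View pics/h3.png

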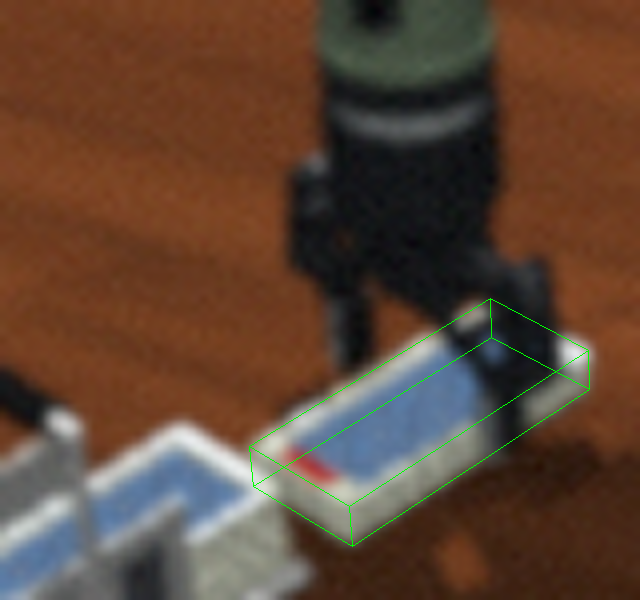

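Fit puts the tray's middle within about 4 mm of the TCP. I'll shift +2 mm along it and close.

Emit:
carry_out --commands "1 2 -0.6 -1 0; 0.8 2 -0.6 -2 0; 0.72 2 -0.6 -2 0; 0.5 2 -0.6 -2 0; 0.5 2 -0.6 -2 0" --squeeze 35

```text
t: 9.62
tcp_pos: [0.4129, -0.241, 0.0005]
eef_rot: [3.141, 0.0, -0.286]
contact_force: [-0.7, 0.4, 4.3]
width: 0.716
```

Emit:
carry_out --commands "0.5 0 0 2 0; 0.5 0 0 20 0; 0.5 0 0 50 0; 0.5 0 0 80 0; 0.5 0 0 110 0"

```text
t: 10.25
tcp_pos: [0.4125, -0.2405, 0.1107]
eef_rot: [-3.141, 0.001, -0.286]
contact_force: [1.1, 0.5, -1.6]
width: 0.715
```

```bash
python3 look.py scene 175,120,110,105 5.5 pics/i2.png
```

```text
10.3 [ 0.41502563 -0.2425067   0.11481154] [ 3.13901712 -0.0062     -0.28599618] 0.7171597826799603 [ 1.26080114 -1.38208558  1.89961636]
[[70.14137985 57.1807212 ]]
```

View pics/i2.png

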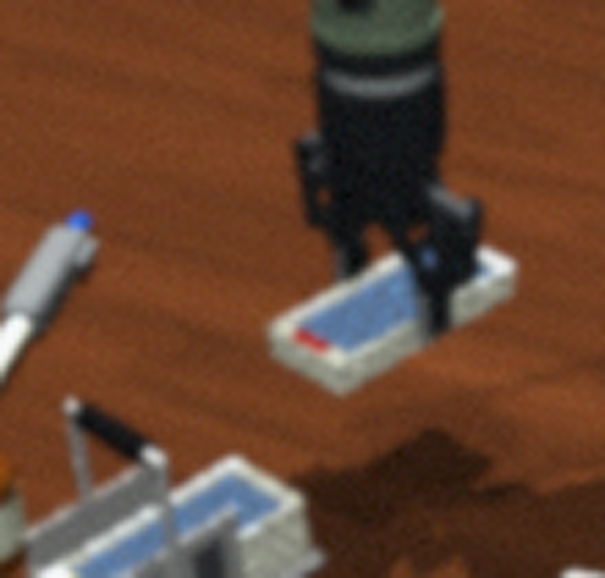

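Tray is held level by its middle. I'll carry it over to the shaker, turning +1.80 rad.

Emit:
carry_out --commands "0.5 5 20 20 0.08; 0.5 15 55 40 0.22; 0.5 28 95 55 0.36; 0.5 42 135 55 0.5; 0.5 55 175 55 0.64"

```text
t: 10.92
tcp_pos: [0.4679, -0.0645, 0.1645]
eef_rot: [-3.141, 0.0, 0.358]
contact_force: [-0.1, -1.2, -1.0]
width: 0.717
```

Emit:
carry_out --commands "0.5 14 40 0 0.15; 0.5 28 80 0 0.3; 0.5 42 120 0 0.45; 0.5 56 160 0 0.6; 0.5 70 200 0 0.75"

```text
t: 11.55
tcp_pos: [0.5376, 0.1354, 0.1638]
eef_rot: [-3.14, 0.001, 1.109]
contact_force: [-0.1, -0.3, -2.1]
width: 0.715
```

```bash
python3 -c "
from h import *
o=robot.get_obs();print(o['t'],o['tcp_pos'],o['eef_rot'],o['q'].round(2))"
```

```text
11.55 [0.53757241 0.13543585 0.16379228] [-3.14021928e+00  8.73119482e-04  1.10891869e+00] [ 0.09  0.23  1.66 -0.    1.25  0.55]
```

Emit:
carry_out --commands "0.5 12 38 0 0.14; 0.5 22 70 0 0.26; 0.5 30 95 0 0.37; 0.5 33 105 0 0.407; 0.5 33 105 0 0.407"

```text
t: 12.18
tcp_pos: [0.5704, 0.239, 0.1642]
eef_rot: [-3.14, 0.001, 1.511]
contact_force: [0.3, -0.4, -1.9]
width: 0.714
```

Emit:
carry_out --commands "0.5 0 0 0 0; 0.5 0 0 0 0; 0.5 0 0 0 0"

```text
t: 12.55
tcp_pos: [0.571, 0.2384, 0.1654]
eef_rot: [3.141, 0.0, 1.51]
contact_force: [0.4, -0.4, -2.3]
width: 0.714
```

```bash
python3 look.py top 160,185,90,90 6.5 pics/j1.png;python3 look.py scene 315,165,120,120 5 pics/j2.png
```

```text
12.6 [0.57098891 0.238514   0.165483  ] [ 3.14134548e+00 -6.66093288e-05  1.50985000e+00] 0.7142287468895927 [-0.17519707  0.53142079 -1.68121394]
[[39.02292963 25.78451144]]
12.65 [0.57099291 0.23863818 0.16547272] [ 3.14134198e+00 -4.53213068e-05  1.51007625e+00] 0.7147786738316008 [-0.47316886  0.12723327 -2.0727732 ]
[[59.38667977 69.50941108]]
```

View pics/j1.png

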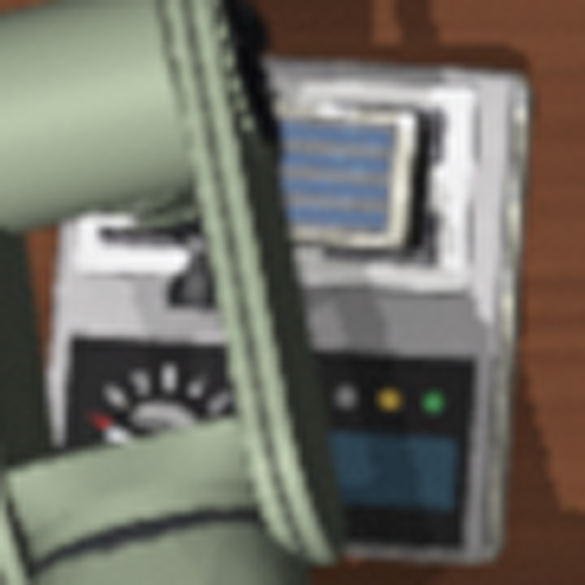

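View pics/j2.png

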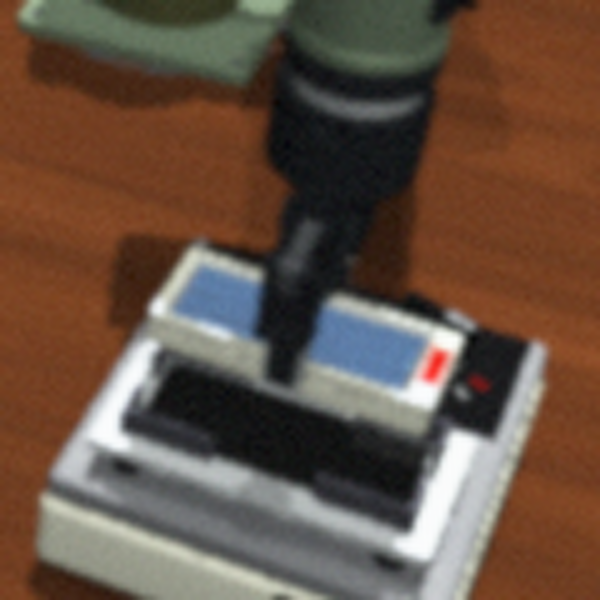

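Emit:
carry_out --commands "0.5 0 0 -12 0.004; 0.5 0 0 -26 0.006; 0.5 0 0 -34 0.006; 0.5 0 0 -34 0.006; 0.5 0 0 -34 0.006"

```text
t: 13.28
tcp_pos: [0.5712, 0.2392, 0.1314]
eef_rot: [3.141, -0.0, 1.517]
contact_force: [0.4, 0.1, -1.4]
width: 0.718
```

```bash
python3 look.py top 160,185,90,60 8 pics/k1.png;python3 look.py scene 330,205,90,80 8 pics/k2.png
```

```text
13.325 [0.5713602  0.23919948 0.1317423 ] [ 3.14061826e+00 -3.20413191e-04  1.51684571e+00] 0.7145492308757951 [ 0.72968571 -0.38222255 -1.45632718]
[[40.81063412 26.49845243]]
13.375 [0.57143911 0.23921373 0.13193944] [ 3.14032970e+00 -4.00603943e-04  1.51683868e+00] 0.7134193867416357 [-0.27556733 -0.11108838 -1.23203791]
[[42.63785156 38.90549065]]
```

View pics/k1.png

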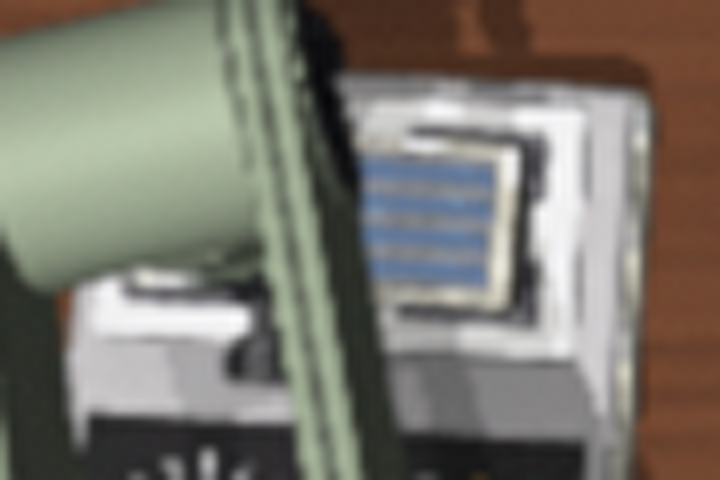

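View pics/k2.png

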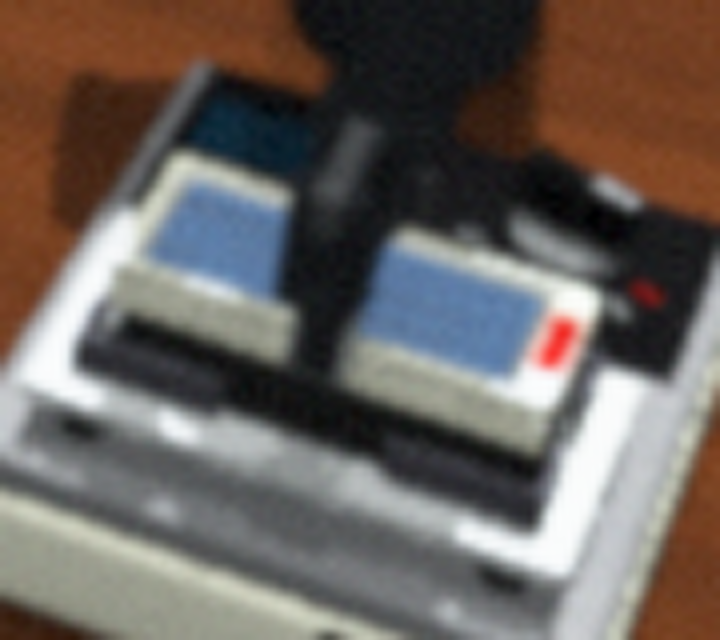

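```bash
cat > f3.py <<'E'
from h import *
t=cam("top");s=cam("scene")
c=lambda P,k,o:(np.array(P,float)+.5)/k-.5+np.array(o)
m=lambda L:np.array(L)/1e3
u=131.5
Lt=[(-75,31,u+22),(-75,-31,u+22),(75,-31,u+22),(75,31,u+22)]
trs,r=fit([(s,m(Lt),c([(178,152),(120,268),(540,413),(600,292)],8,(330,205)))],[.57,.24,1.5]);print("tray scene",trs,r.round(1))
shs,r=fit([(s,m([(110,95,104),(110,-95,104),(10,-95,104),(10,95,104)]),np.r_[c([(513,435),(107,290),(190,155)],6,(315,205)),c([(672,380)],8,(330,205))])],[.51,.24,-.05]);print("sh scene",shs,r.round(1))
trt,r=fit([(t,m([(-75,-31,u+22),(-75,31,u+22)]),c([(522,150),(508,310)],8,(160,185)))],[.57,.24,1.5]);print("tray top",trt,r.round(1))
sht,r=fit([(t,m([(110,95,104),(110,-95,104),(10,-95,104),(10,95,104)]),c([(95,66),(478,90),(462,294),(75,276)],6.5,(160,185)))],[.51,.24,-.05]);print("sh top",sht,r.round(1))
for a,b in((trs,shs),(trt,sht)):
    n=T(b,[.06,0,0])[0,:2];print("tray-nest world mm",(a[:2]-n)*1e3,"yaw err",a[2]-b[2]-np.pi/2, "nest",n)
draw(s,trs,box(-75,75,-31,31,.001*0+u,u+22),(330,205,90,80),8,"pics/l2.png")
draw(t,trt,box(-75,75,-31,31,u,u+22),(160,185,90,60),8,"pics/l1.png")
draw(s,shs,SH,(330,205,90,80),8,"pics/l4.png")
E
python3 f3.py
```

```text
tray scene [0.57607623 0.24037709 1.5103063 ] [-0.4  0.2 -1.4 -1.2  1.4 -0.   0.3  0.5]
sh scene [ 0.51463849  0.24601215 -0.06230117] [ 1.1 -0.1  0.3 -1.1 -0.1  0.3 -2.4  0.9]
tray top [0.57000341 0.2385809  1.50422146] [ 0. -0. -0.  0.]
sh top [ 0.5105512   0.24250387 -0.04824897] [-0.4  0.4 -0.2  0.2  0.2  0.   0.3 -0.8]
tray-nest world mm [ 1.55414653 -1.89940681] yaw err 0.0018111412340247046 nest [0.57452209 0.2422765 ]
tray-nest world mm [-0.47796152 -1.02915591] yaw err -0.018325900581062315 nest [0.57048137 0.23961005]
```

View pics/l2.png

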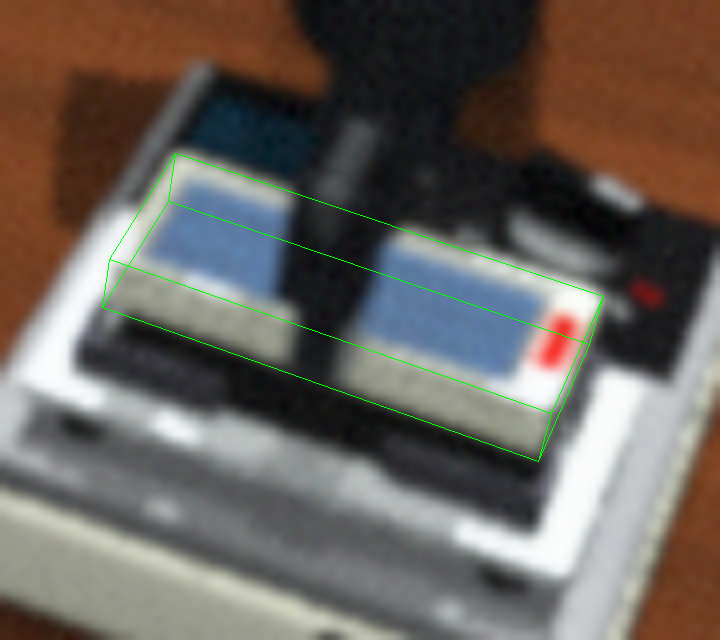

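View pics/l4.png

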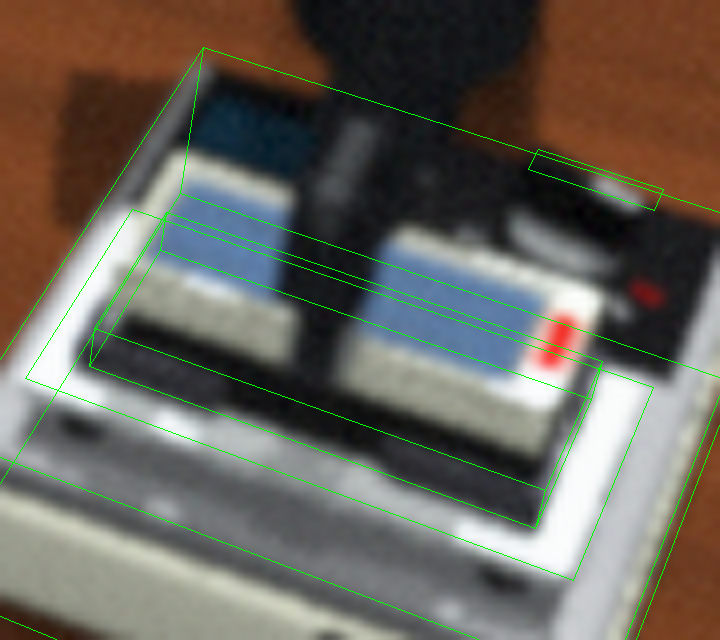

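View pics/l1.png

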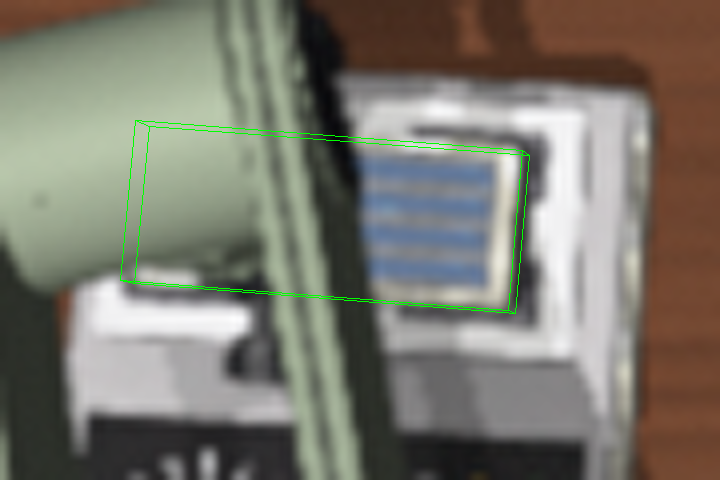

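Both views put the tray within 2 mm of the nest centre, needing about +1.5 mm in y, with yaw fine. I'll descend with that correction and watch the force.

Emit:
carry_out --commands "0.5 0 1.5 -5 0; 0.5 0 1.5 -10 0; 0.5 0 1.5 -14 0; 0.5 0 1.5 -18 0; 0.5 0 1.5 -18 0"

```text
t: 14.1
tcp_pos: [0.5705, 0.2404, 0.1126]
eef_rot: [-3.14, 0.0, 1.517]
contact_force: [0.4, -0.8, -1.5]
width: 0.718
```

Emit:
carry_out --commands "0.5 0 0 -3 0; 0.5 0 0 -5 0; 0.5 0 0 -7 0; 0.5 0 0 -7 0"

```text
t: 14.6
tcp_pos: [0.5707, 0.2405, 0.1061]
eef_rot: [-3.141, 0.0, 1.517]
contact_force: [-0.0, -0.1, -1.4]
width: 0.716
```

```bash
python3 look.py top 160,185,90,60 8 pics/m1.png;python3 look.py scene 330,205,90,80 8 pics/m2.png
```

```text
14.65 [0.5708483  0.24052336 0.10620116] [-3.14141938e+00  5.83091586e-05  1.51682475e+00] 0.7150969347538054 [-0.54371143  0.94416921 -1.86752271]
[[41.84852696 27.26086738]]
14.7 [0.57094657 0.24055514 0.10628821] [ 3.14156108e+00 -2.80516280e-05  1.51678894e+00] 0.7162062425055277 [-0.12584002  0.04628329 -1.20844424]
[[41.7469562  45.75690615]]
```

View pics/m1.png

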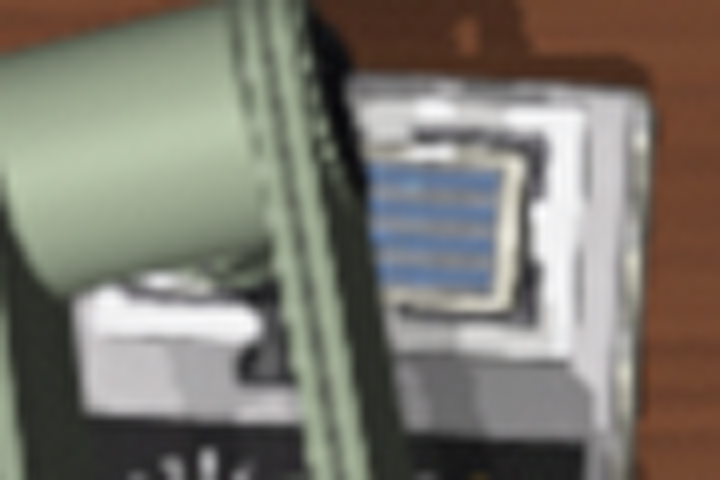

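View pics/m2.png

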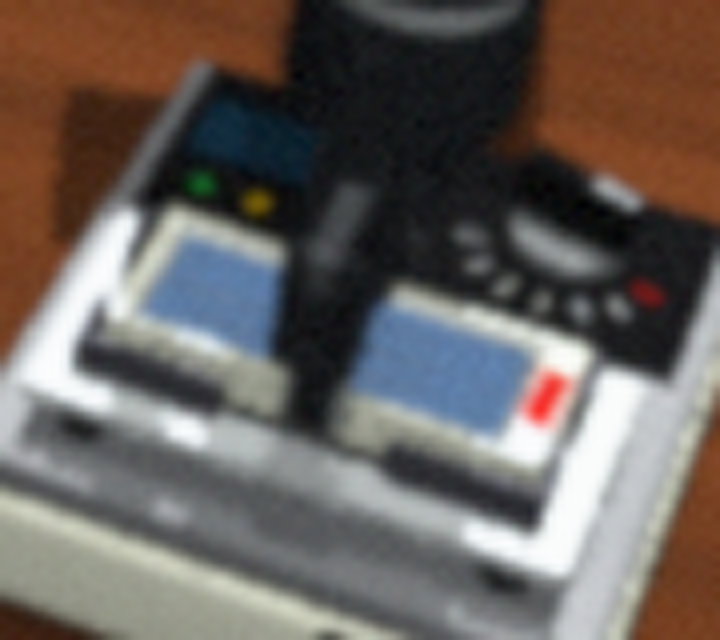

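Tray is inside all four brackets, about 2 mm above the platform. I'll lower it to contact.

Emit:
carry_out --commands "0.5 0 0 -1 0; 0.5 0 0 -2 0; 0.5 0 0 -2.5 0; 0.5 0 0 -2.5 0"

```text
t: 15.2
tcp_pos: [0.571, 0.2406, 0.1045]
eef_rot: [3.141, -0.0, 1.517]
contact_force: [-2.0, -0.1, 3.5]
width: 0.716
```

Emit:
carry_out --commands "0.8 0 0 0 0; 1 0 0 0 0; 1 0 0 10 0; 1 0 0 40 0; 1 0 0 80 0"

```text
t: 15.82
tcp_pos: [0.5702, 0.2403, 0.1839]
eef_rot: [-3.139, 0.001, 1.517]
contact_force: [0.9, 0.5, -0.2]
width: 1.0
```

Emit:
carry_out --commands "1 -20 8 10 0; 1 -45 20 10 -0.08; 1 -80 35 10 -0.16; 1 -110 48 10 -0.25; 1 -131 57 10 -0.313"

```text
t: 16.45
tcp_pos: [0.4388, 0.2982, 0.1946]
eef_rot: [3.141, -0.001, 1.202]
contact_force: [0.0, 0.5, -0.2]
width: 1.002
```

```bash
python3 look.py top 160,185,90,90 6.5 pics/n1.png;python3 look.py scene 330,165,90,120 5 pics/n2.png
```

```text
16.5 [0.4363965  0.29907977 0.19431394] [-3.13932481e+00 -3.33054188e-04  1.20243820e+00] 1.0012666325137864 [-1.8848891   1.28844424 -0.32355424]
[[15.7256882  69.98635749]]
16.55 [0.43812509 0.29848362 0.19439966] [-3.14127026e+00 -4.69512095e-04  1.20611578e+00] 0.9976220430025972 [ 0.04377458 -0.07745712  0.38327652]
[[79.34161984 39.19820524]]
```

View pics/n1.png

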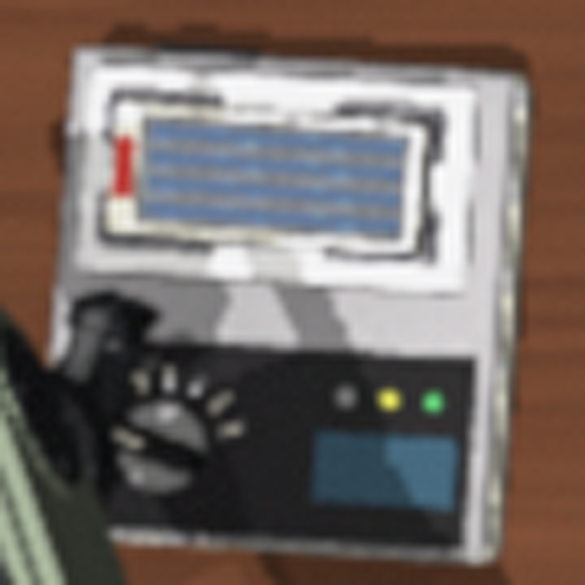

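View pics/n2.png

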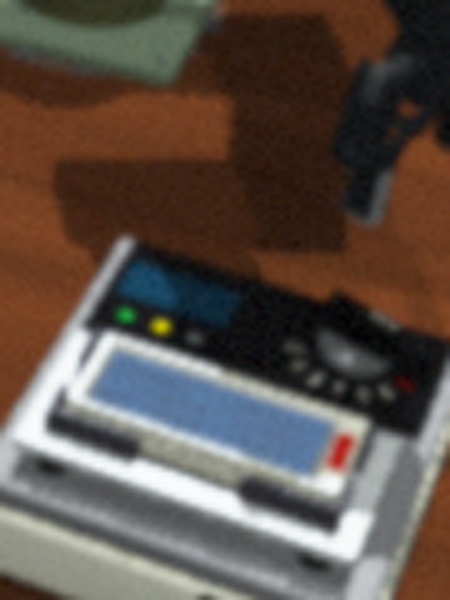

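Tray sits flat inside the brackets: red end left, edges inside the black corners. Now I'll check the dial position against the predicted one.

Run:
```python
from h import *
t=cam("top");s=cam("scene");sh=np.load("sh.npy")
print("top skirt pred",((proj(t,T(sh,[-.075,.05,.09]))-(160,185)+.5)*6.5).round(), "scene skirt", ((proj(s,T(sh,[-.075,.05,.09]))+(-.48,.54)-(330,165)+.5)*5).round(),"bartop",((proj(s,T(sh,[-.075,.05,.115]))+(-.48,.54)-(330,165)+.5)*5).round())
print(T(sh,[-.075,.05,.09]))
x,y,w,h=168,235,40,36
cv2.imwrite("pics/p1.png",cv2.resize(t["color"][y:y+h,x:x+w],None,fx=16,fy=16,interpolation=cv2.INTER_CUBIC))
from h import *
x,y,w,h=380,210,45,40
cv2.imwrite("pics/p2.png",cv2.resize(s["color"][y:y+h,x:x+w],None,fx=14,fy=14,interpolation=cv2.INTER_CUBIC))
d=T(sh,[-.075,.05,.0])[0]
for z in(.09,.115): print(z,((proj(t,[d[0],d[1],z])-(168,235)+.5)*16).round(),((proj(s,[d[0],d[1],z])+(-.48,.54)-(380,210)+.5)*14).round())
print(robot.get_obs()["tcp_pos"])
```

```text
top skirt pred [[159. 447.]] scene skirt [[358. 342.]] bartop [[367. 310.]]
[[0.43929331 0.29791373 0.09      ]]
0.09 [[262. 301.]] [[303. 328.]]
0.115 [[234. 304.]] [[327. 238.]]
[0.44037734 0.29773787 0.19454078]
```

View pics/p1.png

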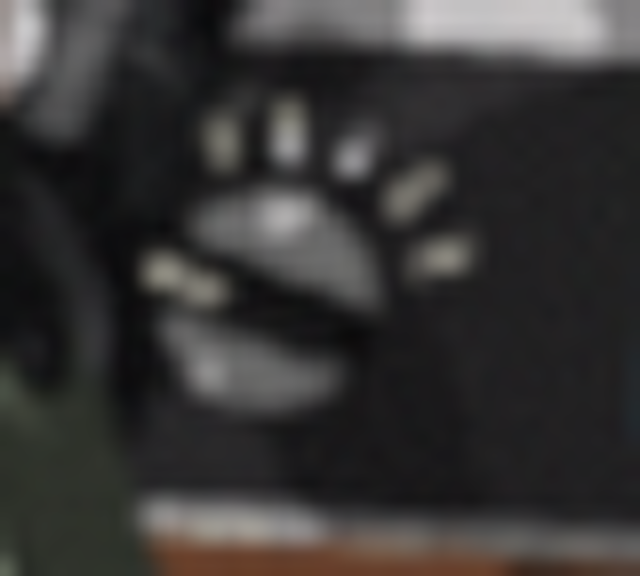

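View pics/p2.png

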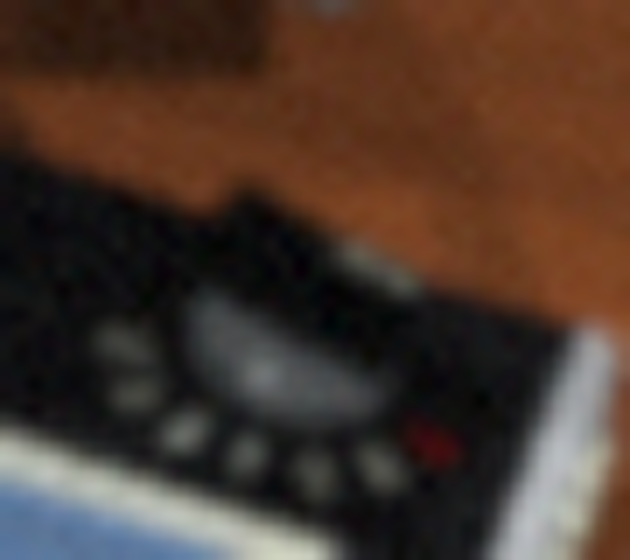

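Skirt centre is at about (272,298), predicted (262,301), so the dial is 1–2 mm towards -y. Descending with open fingers around the bar.

Emit:
carry_out --commands "1 -1 -1.2 -25 0; 1 -1 -1.2 -55 0; 1 -1 -1.2 -80 0; 1 -1 -1.2 -95 0; 1 -1 -1.2 -100 0" --squeeze 25

```text
t: 17.27
tcp_pos: [0.4392, 0.2959, 0.093]
eef_rot: [-3.141, 0.001, 1.203]
contact_force: [0.5, -0.6, -0.1]
width: 0.997
```

Emit:
carry_out --commands "0.7 0 0 0 0; 0.5 0 0 0 0; 0.35 0 0 0 0; 0.25 0 0 0 0; 0.25 0 0 0 0"

```text
t: 17.9
tcp_pos: [0.439, 0.2964, 0.094]
eef_rot: [3.141, -0.0, 1.204]
contact_force: [0.1, 0.1, 0.1]
width: 0.252
```

```bash
python3 look.py scene 370,180,60,60 10 pics/q2.png
```

```text
17.95 [0.43892899 0.29641696 0.09390167] [ 3.14146119e+00 -1.82035026e-04  1.20385947e+00] 0.24670284236476753 [-0.15737034  0.920751   -0.67167186]
[[31.4241591  51.14893155]]
```

View pics/q2.png

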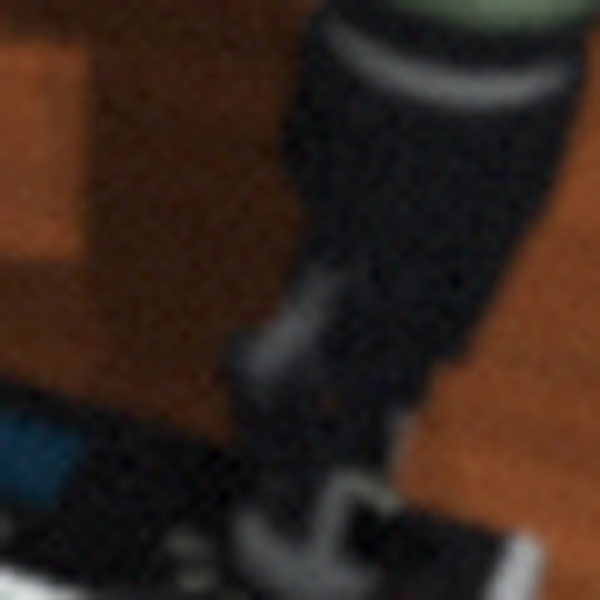

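Finger is beside the bar, its tip just over the skirt, with no contact forces. Closing on the bar.

Emit:
carry_out --commands "0.2 0 0 0 0; 0.15 0 0 0 0; 0.05 0 0 0 0; 0.05 0 0 0 0" --squeeze 30

```text
t: 18.45
tcp_pos: [0.44, 0.296, 0.0941]
eef_rot: [3.139, -0.0, 1.204]
contact_force: [4.3, -2.3, -0.8]
width: 0.138
```

Emit:
carry_out --commands "0.05 1 -0.5 0 0; 0.05 1 -0.5 0 -0.12; 0.05 1 -0.5 0 -0.26; 0.05 1 -0.5 0 -0.40; 0.05 1 -0.5 0 -0.54"

```text
t: 19.08
tcp_pos: [0.4402, 0.2958, 0.0941]
eef_rot: [3.141, -0.0, 0.66]
contact_force: [2.5, -2.7, 0.9]
width: 0.145
```

Emit:
carry_out --commands "0.05 0 0 0 -0.14; 0.05 0 0 0 -0.28; 0.05 0 0 0 -0.42; 0.05 0 0 0 -0.56; 0.05 0 0 0 -0.66"

```text
t: 19.7
tcp_pos: [0.4404, 0.2955, 0.0941]
eef_rot: [3.141, -0.001, 0.0]
contact_force: [3.5, -2.9, 1.3]
width: 0.144
```

Emit:
carry_out --commands "0.05 0 0 0 -0.06; 0.05 0 0 0 -0.06"

```text
t: 19.95
tcp_pos: [0.4404, 0.2955, 0.0941]
eef_rot: [3.141, -0.001, -0.055]
contact_force: [3.9, -4.0, 2.3]
width: 0.141
```

```bash
python3 -c "
from h import *
o=robot.get_obs();print(o)"; python3 look.py scene 370,180,60,60 10 pics/r2.png
```

```text
{'t': 19.95, 'q': array([ 4.28272044e-01,  2.69515094e-01,  1.77384600e+00, -1.03299194e-03,
        1.09779450e+00,  2.05494699e+00]), 'dq': array([ 0.00086587,  0.00037777,  0.00022343, -0.0016772 ,  0.00018706,
       -0.01778567]), 'tau': array([  2.69310795, -35.33766031, -23.16979051,   1.38811715,
         0.40255129,   0.12453027]), 'tcp_pos': array([0.4403621 , 0.29547774, 0.09408406]), 'eef_rot': array([ 3.14098192e+00, -8.14756347e-04, -5.54079795e-02]), 'contact_force': array([ 3.87587037, -3.9666689 ,  2.2859925 ]), 'torque': array([-0.71149792, -0.56129594,  0.04795945]), 'width': 0.14129859246980095}
20.0 [0.44035175 0.29550798 0.09409452] [ 3.14099177e+00 -8.56657192e-04 -5.50056161e-02] 0.14294288935124763 [ 4.3591407  -4.18083906  1.46668358]
[[31.02641083 51.30070454]]
```

View pics/r2.png

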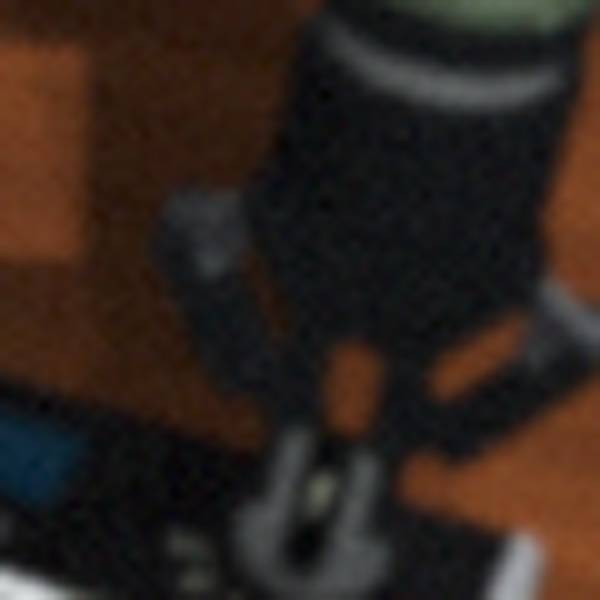

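The bar's white line now points at the platform. Releasing and retreating upward.

Emit:
carry_out --commands "0.2 0 0 0 0; 0.5 0 0 0 0; 1 0 0 0 0; 1 0 0 10 0; 1 0 0 40 0"

```text
t: 20.62
tcp_pos: [0.4383, 0.2953, 0.1329]
eef_rot: [3.14, 0.004, -0.056]
contact_force: [-0.0, 0.4, 0.5]
width: 0.994
```

Emit:
carry_out --commands "1 0 0 50 0; 1 -10 -20 90 0; 1 -30 -60 120 0; 1 -50 -120 140 0; 1 -50 -160 140 0"

```text
t: 21.25
tcp_pos: [0.3899, 0.1348, 0.2766]
eef_rot: [-3.141, -0.005, -0.055]
contact_force: [1.1, -0.5, -0.8]
width: 1.002
```

Emit:
carry_out --commands "1 0 -50 0 0; 1 0 -100 0 0; 1 0 -150 0 0; 1 0 -150 0 0"

```text
t: 21.75
tcp_pos: [0.39, -0.0168, 0.2746]
eef_rot: [3.141, -0.001, -0.063]
contact_force: [-0.6, 0.6, 0.1]
width: 1.003
```

```bash
python3 look.py top 0,0,560,420 1.4 pics/s0.png; python3 look.py top 160,185,90,90 6.5 pics/s1.png;python3 look.py scene 150,170,290,130 2.7 pics/s2.png
```

```text
21.8 [ 0.38993236 -0.01521701  0.27445462] [-3.14112836e+00 -1.06024616e-03 -6.01982569e-02] 1.001250369391161 [0.19138673 0.48156943 1.26482234]
[[281.43619844 273.80925962]]
21.85 [ 0.38991097 -0.01418701  0.27429767] [-3.14086696e+00 -7.63549339e-04 -5.77840493e-02] 0.9973138413452776 [ 0.43266294  0.28303838 -0.30729899]
[[121.06505006  88.80879418]]
21.9 [ 0.38986929 -0.01354173  0.2741355 ] [-3.14090916e+00 -4.70773368e-04 -5.59684914e-02] 0.996882337461872 [-0.34212107  0.0851236   0.43631233]
[[163.2231943  -23.00933618]]
```

View pics/s0.png

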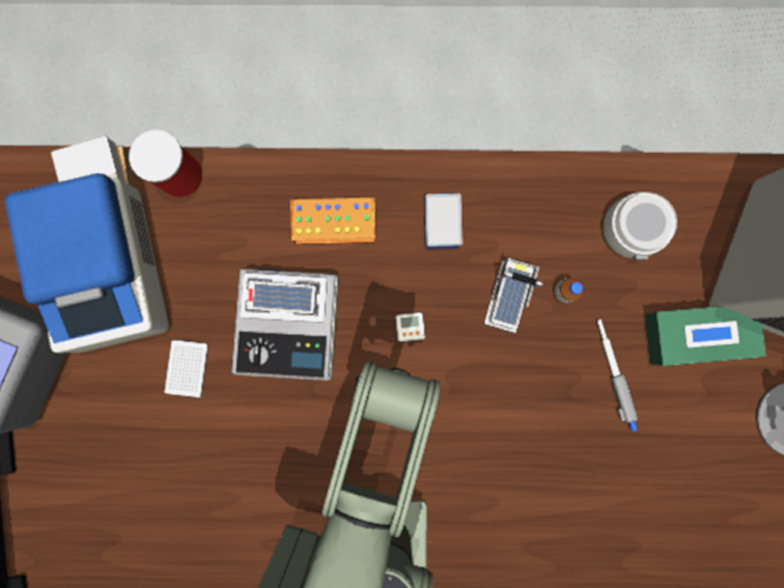

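View pics/s1.png

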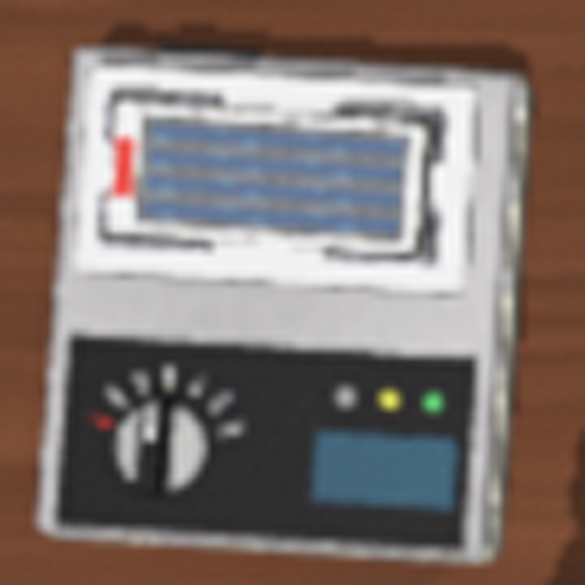

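View pics/s2.png

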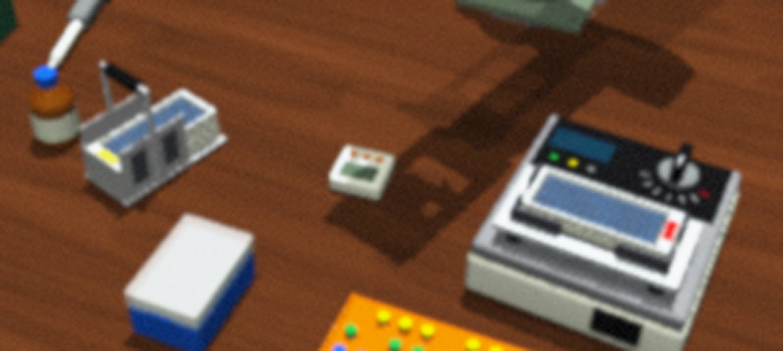

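Emit:
carry_out --commands "1 0 0 0 0; 1 0 0 0 0; 1 0 0 0 0; 1 0 0 0 0"

```text
t: 22.4
tcp_pos: [0.3899, -0.0138, 0.2738]
eef_rot: [-3.142, 0.0, -0.055]
contact_force: [0.5, -0.2, -0.4]
width: 1.002
```

```bash
python3 -c "
from h import *
print(robot.sign_off())"
```

```text
the job is handed in; nothing more can be done
None
```

The job is handed in at 22.4 s of the 62 s allowed, with every step done. No verdict is reported, so the results below rest on my own checks.

- **Tray:** I drew the top tray forward level, clear of the cheeks, and rested it on the counter ahead of the carrier. I then regripped it by its middle and lowered it into the shaker brackets, releasing it at platform contact.
- **Dial:** I turned the speed dial clockwise by 1.26 rad while gripping its bar.
- **Last pictures:** The tray lies level inside all four brackets, about 2 mm off the nest's centre along its length. The dial's white line points straight at the platform, at the third white mark. By eye, the middle tray is still at the back of the carrier and the bystanders look unmoved. I did not measure those, and the bottom tray is hidden from view.
- **Robot:** It stands clear and touches nothing.

**Disagreements:** The two cameras differed by about 2–4 mm in absolute position, so I relied on positions measured relative to each other within one picture. The dial turned out 1–2 mm off the predicted spot, and I corrected for that before gripping.

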